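# Take the laundry timer off its keyhole stud and lay it on the notebook

## Robot

A 6-joint arm with a two-finger parallel gripper is mounted at the origin on a cart in front of the work surface, level with it; the furniture and walls round the work are solid. World frame = base frame: x ahead of the robot, y to its left, z up, the work surface at z = 0. Lengths are in mm, angles in rad, forces in N, time in s.
With the tool pointing down it reaches from about 325 to 850 mm from the base axis. Payload 4.4 kg.
Tool frame: the origin (TCP) lies midway between the tips of the shut fingers; the grasp point (between the pads) lies 19 mm behind it; z points along the fingers, y is the line along which they close (so a half turn about z gives the same grasp; the last joint's range is limited). The gripper opens to 94 mm and grips with 3 to 60 N. Pads are 16 mm wide; open, the fingers measure 119 mm over their backs; the gripper's body (75 mm by 177 mm) begins 78 mm behind the grasp point.
Start: joints at [1.169, 0.207, 1.542, -0, 1.393, -0.15], TCP at [143.27, 556.867, 205.447] pointing down, gripper open.
Joint ranges: [-2.73, 2.73], [-0.86, 2.22], [0.23, 2.46], [-1.11, 4.25], [0.08, 2.63], [-2.82, 2.82]. Speed limits (rad/s): [2.79, 2.79, 3.14, 3.14, 3.14, 3.14].

## Interface

Orientations are given as a unit quaternion [w, x, y, z].
In Python, from station import env gives the robot as it stands.
- The arm moves only by the shell command python3 -m pendant FILE [OPENING] [FORCE], which reads ROWS from the file FILE. ROWS is a JSON list of rows, 1 to 10 of them, each of 4 numbers: dx, dy, dz in mm, then a turn about the tool's z in rad; each row is the pose to reach, as a shift and turn from the pose commanded when the command began, along the tool's axes at that moment; what a row does not reach only later rows make up. A row lasts 1/12 s, in which the tool goes at most 41.7 mm and 0.125 rad, less where a joint would pass 70% of its speed; a pose out of reach is approached as far as the arm can. OPENING is the finger opening in mm, set as the command begins (- or left out keeps the last). The fingers move at their own pace and stop on an object; FORCE is the grip in N (left out, the last holds). Time passes only in rows, so rows that do not move let the fingers close. It prints the time, the measured TCP pose, the force, the opening and the grip force at its end. Input that does not fit is refused with a message, and nothing moves.
- env.read_state(): the state, without advancing time (a new reading comes with each control period).
- env.read_camera(name): name is "scene" or "top"; returns the picture (384x512x3 uint8, red, green, blue); there is no depth.
- env.camera_params(name): a dict with "intrinsics" (3x3 intrinsics, pixels), "k1" (the pictures are not rectified: a ray, as slopes to the right and down, at radius r is drawn at 1 + k1 r^2 times it, then the intrinsics apply), "R" (3x3) and "t" (3): a world point X has camera coordinates R X + t. Camera axes: x right, y down, z forward; pixel columns grow to the right and rows downward; lengths in mm; the calibration is good to about 2 mm. A picture is of the moment at which its call begins. camera_params takes no time and is no camera call.
- env.sign_off(): hands the job in; it is judged then, once.
The state is a dict: "time_s": time; "joint_positions": joint angles; "qvel": joint speeds; "tau": joint torques, N m; "position": TCP position; "tool_rot": TCP orientation; "wrist_force": force on the tool from outside, world axes, zero at the start; "moment": the same for the moment, N m; "finger_gap": finger opening in mm; "finger_force": force on a finger pad.
Only numpy, scipy, OpenCV 4.12 (cv2) and the standard library are available. Lean on these libraries where they do the work, as an engineer would, in place of code of your own. Each camera call takes 0.05 s, during which the arm holds its last target. There are 200 camera calls.

## Task

Take down the dial timer that hangs on the sloping wooden board: slide it up the slope until the stud stands in the wide end of the keyhole in its back, then lift it straight off, without forcing it. Lay it gently on its back, face up, in the middle of the notebook so that its face can be wiped, and let go of it. Leave the thermometer hanging and everything else where it is.

Things in the scene. Friction and masses are not known exactly. Their poses are not given: they have to be found in the camera images.
- timer: Grey plastic case 96 mm tall, 54 wide, 30 deep, flat parallel sides; a white round dial, 42 mm across, 15 mm proud, fixed, on its face. About 0.2 kg. Hangs flat on the board on either stud; must go 20 mm up the slope before the head can leave its keyhole. Origin: centre of its flat back; x to the case's top end (up the slope while hung), y across its width, z out of its face.
- timer_hole (a point): Centre of the keyhole's wide opening (22 mm square), in the plane of the timer's back, 4 mm from the back's centre towards the case's top. Leaves the stud's 16 mm head 3 mm play each way. The back wall is 4 mm thick, the hollow 14 mm deep from the back. A slot 9 mm wide runs from here to timer_slot.
- timer_slot (a point): Narrow upper end of the keyhole slot, where the stud's shank sits while the timer hangs: in the plane of its back, 20 mm from timer_hole towards the case's top (24 mm from the back's centre).
- thermometer: Grey plastic case 96 mm tall, 54 wide, 30 deep, flat parallel sides; same keyhole as the timer's, but a square window (40 x 42 mm) and two small buttons on its face. Hangs on the other stud and stays there. Origin: centre of its flat back; x to the case's top end (up the slope while hung), y across its width, z out of its face.
- board: Fixed wooden stand 250 mm wide (y), 130 deep. Its face slopes at 40 degrees to the worktop, 150 mm along the slope, rising away from the robot from 24 to 120 mm. Origin under its middle, on the worktop; -x is its front, y across the slope, z up. The face's centre is 72 mm above the origin.
- stud_left (a point): Foot of the left stud on the face, 57 mm left (+y of the board) of the middle, 24 mm up the slope from the face's centre. Steel, square to the face: shank 6 mm diameter, head 16 mm diameter from 6.5 to 10.5 mm off the face.
- stud_right (a point): Foot of the right stud, the same, 57 mm to the right (-y of the board) of the middle.
- notebook: Closed brown notebook lying loose on the worktop, 210 mm (its x) by 152 mm (its y), 10 mm thick (13 mm at its wire binding along one long edge). Origin at the centre of its underside, z up.
- wood_peg: Wooden clothes peg 15 x 72 x 12 mm lying on the worktop; bystander. Origin at the centre of its underside.
- pink_peg: Pink clothes peg 15 x 72 x 12 mm lying on the worktop; bystander. Origin at the centre of its underside.
- tape_measure: Tape measure 66 x 74 x 33 mm; bystander. Origin at the centre of its underside.
- stapler: Stapler 138 x 76 x 50 mm; bystander. Origin at the centre of its underside.
- aerosol: Standing aerosol can 66 mm diameter, 189 mm high; bystander. Origin at the centre of its underside.
- spray_bottle: Standing spray bottle 60 x 122 x 249 mm; bystander. Origin at the centre of its underside.
Mind the look-alikes: they are no part of the job. Leave any purple look-alike of the timer alone.

How it is judged:
By the outcome, as a careful person would: the job done as asked, in the order asked, and still so for the second after the job is handed in, with the robot touching nothing.
It also fails if it takes over 43 s, if anything falls off the work surface, if the arm or the gripper's body presses on something with over 40 N, if the wrist force passes 120 N, or if a joint passes its speed limit or range.

## Working session

There is one attempt and no reset: what is moved stays moved. The work goes in short steps, Python scripts to look and compute and a shell command to move; the robot and the scene stay as the last step left them, time stands still between calls to the robot, and variables do not carry over. Pictures are saved under pics/ and viewed, at most 10 in all, crops included, and the job is handed in when it is done.

```bash
ls; mkdir -p pics
cat > h.py <<'E'
import numpy as np, cv2
from station import env
def snap(n,f):
    im=np.ascontiguousarray(env.read_camera(n)[:,:,::-1]); cv2.imwrite(f'pics/{f}.png',im); return im
def ray(n,uv):
    p=env.camera_params(n);K=np.array(p['intrinsics'],float);R=np.array(p['R']);t=np.array(p['t'])
    d=cv2.undistortPoints(np.array(uv,float).reshape(-1,1,2),K,np.array([p['k1'],0,0,0.]))[:,0]
    d=np.c_[d,np.ones(len(d))]@R; return -R.T@t,d/np.linalg.norm(d,axis=1)[:,None]
def onplane(n,uv,z):
    c,d=ray(n,uv); return c+d*((z-c[2])/d[:,2])[:,None]
def tri(n1,uv1,n2,uv2):
    a,d=ray(n1,uv1);b,e=ray(n2,uv2);out=[]
    for x,y in zip(d,e):
        s=np.linalg.lstsq(np.c_[x,-y],b-a,rcond=None)[0]; p=a+s[0]*x;q=b+s[1]*y; out.append(np.r_[(p+q)/2,np.linalg.norm(p-q)])
    return np.array(out)
def proj(n,X):
    p=env.camera_params(n); return cv2.projectPoints(np.array(X,float).reshape(-1,1,3),cv2.Rodrigues(np.array(p['R']))[0],np.array(p['t'],float),np.array(p['intrinsics'],float),np.array([p['k1'],0,0,0.]))[0][:,0]
E
python3 - <<'E'
from h import *
np.set_printoptions(precision=3,suppress=True)
a=snap('scene','s0');b=snap('top','t0')
cv2.imwrite('pics/s0b.png',cv2.resize(a,(800,600),interpolation=2));cv2.imwrite('pics/t0b.png',cv2.resize(b,(800,600),interpolation=2))
for n in('scene','top'):
    p=env.camera_params(n);print(p,-np.array(p['R']).T@p['t'])
print(env.read_state())
E
```

```text
pics
{'intrinsics': array([[375.575,   0.   , 260.131],
       [  0.   , 375.575, 192.973],
       [  0.   ,   0.   ,   1.   ]]), 'k1': -0.09099703308360811, 'R': array([[-0.489, -0.872, -0.018],
       [-0.662,  0.385, -0.643],
       [ 0.568, -0.302, -0.765]]), 't': array([ 295.636,  347.889, 1567.726])} [-516.013  597.822 1429.172]
{'intrinsics': array([[390.793,   0.   , 251.08 ],
       [  0.   , 390.793, 192.245],
       [  0.   ,   0.   ,   1.   ]]), 'k1': -0.01962742872975154, 'R': array([[-0.017, -1.   ,  0.002],
       [-0.995,  0.017, -0.095],
       [ 0.095, -0.003, -0.996]]), 't': array([  55.24 ,  510.436, 1494.437])} [ 367.535   51.437 1535.973]
{'time_s': 0.1, 'joint_positions': array([ 1.168,  0.207,  1.543,  0.   ,  1.394, -0.15 ]), 'qvel': array([-0.   , -0.003, -0.003, -0.001, -0.   , -0.   ]), 'tau': array([ -0.001, -37.186, -28.229,   0.07 ,   0.031,  -0.   ]), 'position': array([142.986, 556.215, 204.424]), 'tool_rot': array([-0.   ,  0.126,  0.992, -0.001]), 'wrist_force': array([ 0.266, -0.006, -0.19 ]), 'moment': array([-0.073, -0.069,  0.019]), 'finger_force': 0.0, 'finger_gap': 94.41976426191574}
```

View pics/s0b.png

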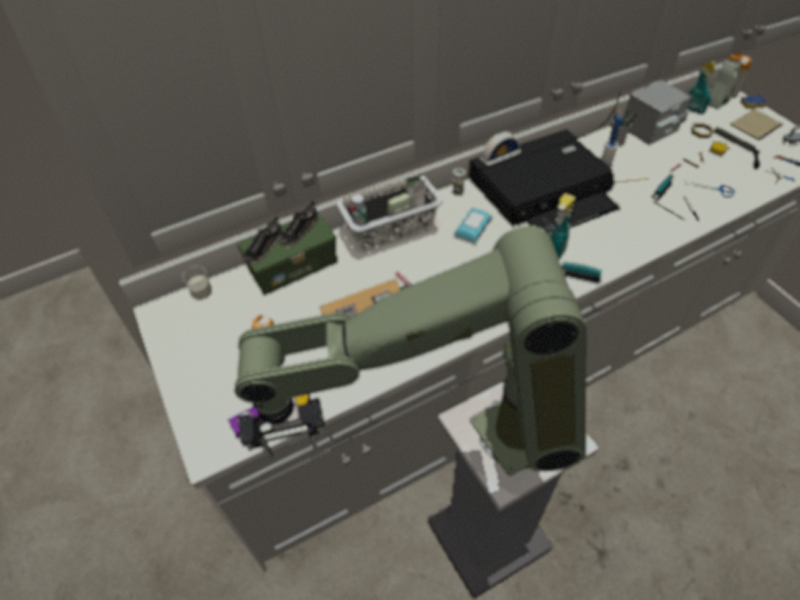

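View pics/t0b.png

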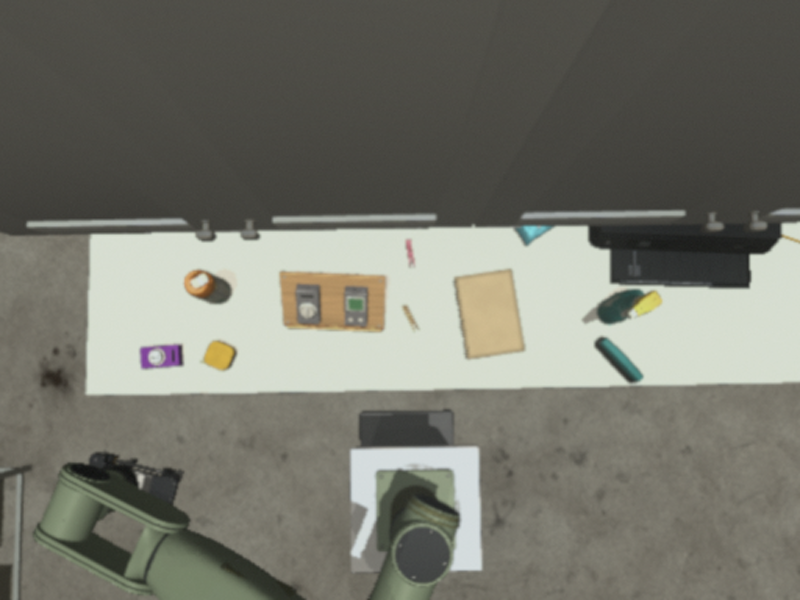

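The top view shows the grey timer with its round dial at about (307,305) in the 800-px picture, on the board's left stud. The thermometer is at (356,306), the notebook at (490,313), and the purple look-alike at (160,357). In the scene view the arm hides the board, so I'll measure from the top first and then clear the arm to the right.

Run:
```python
from h import *
np.set_printoptions(precision=1,suppress=True)
f=1.5625
print('note',onplane('top',np.array([(455,277),(511,269),(524,350),(467,358)])/f,10))
print('board top/bot',onplane('top',np.array([(280,272),(385,276)])/f,120),onplane('top',np.array([(284,329),(384,331)])/f,24))
print('timer',onplane('top',np.array([(308,304)])/f,100),'spray',onplane('top',np.array([(620,305)])/f,100))
t=cv2.imread('pics/t0.png')
cv2.imwrite('pics/t0c.png',cv2.resize(t[165:235,170:340],None,fx=4.7,fy=4.7,interpolation=2))
R=np.array([0,.126,.992,-.001])
from scipy.spatial.transform import Rotation as Ro
print(Ro.from_quat(R[[1,2,3,0]]).as_matrix())
```

```text
note [[ 569.2 -112.5   10. ]
 [ 587.2 -254.5   10. ]
 [ 382.8 -279.8   10. ]
 [ 365.4 -136.9   10. ]]
board top/bot [[573.4 308.6 120. ]
 [559.7  63.  120. ]] [[444.7 316.1  24. ]
 [435.5  68.4  24. ]]
timer [[498.9 246.  100. ]] spray [[ 484.  -492.2  100. ]]
[[-1.   0.2 -0. ]
 [ 0.2  1.  -0. ]
 [-0.  -0.  -1. ]]
```

View pics/t0c.png

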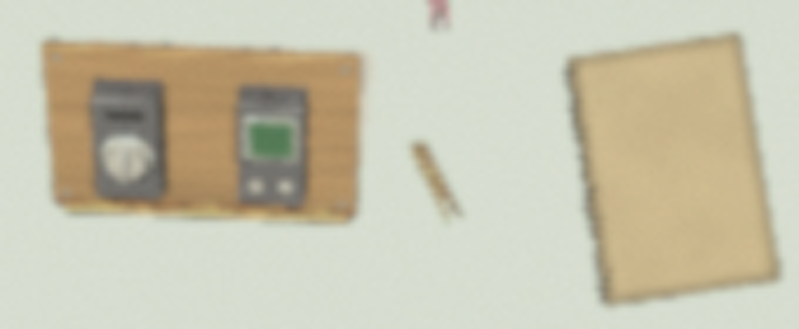

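The close crop shows the timer with its dial low and a dark slot high at the left, the thermometer at the right, and the notebook's binding on its left (+y) edge. I'll clear the arm to the right to open the scene view.

Run:
```python
from h import *
np.set_printoptions(precision=0,suppress=True)
from scipy.spatial.transform import Rotation as Ro
q=env.read_state()['tool_rot'];R=Ro.from_quat(q[[1,2,3,0]]).as_matrix()
p=env.read_state()['position']
for w in[(143,557,300),(300,400,380),(400,150,400),(400,-150,400),(350,-330,400)]:print(w,R.T@(np.array(w)-p))
```

```text
(143, 557, 300) [  0.   1. -96.]
(300, 400, 380) [-191. -113. -175.]
(400, 150, 400) [-350. -330. -195.]
(400, -150, 400) [-425. -620. -194.]
(350, -330, 400) [-421. -807. -194.]
```

```bash
echo '[[0, 0, -40, 0], [-30, -10, -75, 0], [-60, -30, -105, 0], [-90, -50, -130, 0], [-125, -75, -150, 0], [-160, -95, -165, 0], [-190, -115, -175, 0], [-215, -145, -180, 0], [-240, -180, -185, 0], [-265, -210, -190, 0]]' > m.json && python3 -m pendant m.json && echo '[[-25, -35, 0, 0], [-45, -70, 0, 0], [-65, -105, 0, 0], [-85, -140, 0, 0], [-95, -180, 0, 0], [-105, -215, 0, 0], [-115, -250, 0, 0], [-125, -290, 0, 0], [-135, -330, 0, 0], [-145, -370, 0, 0]]' > m.json && python3 -m pendant m.json && echo '[[-10, -40, 0, 0], [-10, -80, 0, 0], [-10, -120, 0, 0], [-10, -160, 0, 0], [-10, -200, 0, 0], [-10, -230, 0, 0], [-10, -230, 0, 0], [-10, -230, 0, 0]]' > m.json && python3 -m pendant m.json
python3 - <<'E'
from h import *
a=snap('scene','s1');b=snap('top','t1')
cv2.imwrite('pics/s1b.png',cv2.resize(a[130:260,130:340],None,fx=3.8,fy=3.8,interpolation=2))
E
```

```text
time_s: 0.93
position: [343.2, 296.0, 394.1]
tool_rot: [-0.0, 0.125, 0.992, -0.0]
wrist_force: [0.1, -0.5, 1.3]
finger_gap: 94.1
finger_force: 0.0
time_s: 1.77
position: [390.4, -98.4, 393.7]
tool_rot: [0.0, 0.125, 0.992, 0.0]
wrist_force: [1.3, 0.5, -0.4]
finger_gap: 94.1
finger_force: 0.0
time_s: 2.43
position: [342.7, -322.7, 392.9]
tool_rot: [-0.001, 0.127, 0.992, 0.001]
wrist_force: [1.5, -0.1, -0.4]
finger_gap: 94.0
finger_force: 0.0
```

View pics/s1b.png

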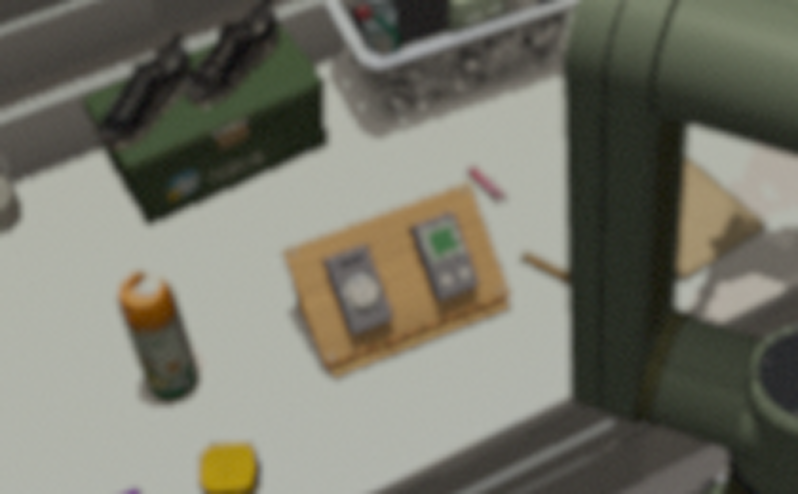

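The scene view now shows the board clear, with the dial at about (225,207) full-frame and the thermometer to its right. Next I'll triangulate the dial, the case and the board corners.

```bash
python3 - <<'E'
from h import *
np.set_printoptions(precision=1,suppress=True)
T=cv2.imread('pics/t1.png');S=cv2.imread('pics/s1.png')
T0=cv2.imread('pics/t0.png')
D={}
for n,im,bx,dc in(('top',T,(175,168,252,217),(197,199)),('scene',S,(200,175,268,232),(225,207))):
    hsv=cv2.cvtColor(im,cv2.COLOR_BGR2HSV)
    m=np.zeros(im.shape[:2],np.uint8);x0,y0,x1,y1=bx
    sl=np.s_[y0:y1,x0:x1]
    m[sl]=cv2.inRange(hsv,(8,70,90),(22,255,255))[sl]
    c=np.vstack(sorted(cv2.findContours(m,0,1)[0],key=cv2.contourArea)[-1:])
    h=cv2.convexHull(c); 
    for e in(2,3,4): print(n,'hull',e,cv2.approxPolyDP(h,e,True)[:,0].tolist())
    u,v=dc;g=im[v-7:v+8,u-7:u+8].astype(float).min(2);w=np.clip(g-145,0,None)
    w[np.hypot(*np.mgrid[-7:8,-7:8])>7]=0
    yy,xx=np.mgrid[v-7:v+8,u-7:u+8];D[n]=[(w*xx).sum()/w.sum(),(w*yy).sum()/w.sum()];print(n,D[n],(w>0).sum())
    # grey case mask: low saturation dark
    gm=np.zeros_like(m);gm[sl]=((hsv[...,1]<60)&(hsv[...,2]<150))[sl]
    k,l,st,ce=cv2.connectedComponentsWithStats(gm)
    print(st[1:].tolist(),ce[1:])
print(tri('top',[D['top']],'scene',[D['scene']]))
E
python3 - <<'E'
import cv2,numpy as np
T=cv2.imread('pics/t1.png')[165:222,172:255];S=cv2.imread('pics/s1.png')[172:235,200:270]
a=cv2.resize(T,(83*5,63*5+0),interpolation=0) if 0 else cv2.resize(T,None,fx=4.5,fy=4.5,interpolation=2)
b=cv2.resize(S,None,fx=4.5,fy=4.5,interpolation=2)
h=max(a.shape[0],b.shape[0]);o=np.zeros((h,a.shape[1]+b.shape[1]+5,3),np.uint8);o[:a.shape[0],:a.shape[1]]=a;o[:b.shape[0],a.shape[1]+5:]=b
print(o.shape,a.shape);cv2.imwrite('pics/pair.png',o)
E
```

```text
top hull 2 [[179, 175], [245, 177], [244, 210], [182, 207]]
top hull 3 [[179, 175], [245, 177], [244, 210], [182, 207]]
top hull 4 [[179, 175], [245, 177], [244, 210], [182, 207]]
top [np.float64(196.0814332247557), np.float64(197.28804094927872)] 78
[[189, 182, 16, 25, 266], [221, 183, 14, 26, 228], [225, 191, 1, 1, 1], [223, 192, 1, 3, 3], [231, 192, 1, 3, 3]] [[196.9 192.9]
 [228.1 195.8]
 [225.  191. ]
 [223.  193. ]
 [231.  193. ]]
scene hull 2 [[253, 179], [263, 210], [218, 228], [209, 212], [205, 196]]
scene hull 3 [[253, 179], [263, 210], [218, 228], [205, 196]]
scene hull 4 [[253, 179], [263, 210], [218, 228], [205, 196]]
scene [np.float64(225.26666666666668), np.float64(205.6)] 8
[[200, 175, 2, 1, 2], [253, 175, 10, 8, 21], [239, 187, 16, 22, 196], [216, 195, 17, 23, 203], [267, 197, 1, 2, 2], [207, 205, 1, 2, 2], [206, 209, 11, 20, 37], [263, 211, 1, 1, 1], [259, 213, 1, 1, 1], [261, 212, 1, 1, 1], [253, 215, 2, 1, 2], [256, 214, 1, 1, 1], [248, 217, 1, 1, 1], [251, 216, 1, 1, 1], [243, 219, 1, 1, 1], [246, 218, 1, 1, 1], [239, 221, 1, 1, 1], [241, 220, 1, 1, 1], [233, 223, 2, 1, 2], [236, 222, 1, 1, 1], [231, 224, 1, 1, 1], [226, 226, 1, 1, 1], [218, 229, 2, 1, 2], [221, 228, 1, 1, 1]] [[200.5 175. ]
 [258.1 179.8]
 [246.7 197.6]
 [223.7 205.7]
 [267.  197.5]
 [207.  205.5]
 [210.  217.4]
 [263.  211. ]
 [259.  213. ]
 [261.  212. ]
 [253.5 215. ]
 [256.  214. ]
 [248.  217. ]
 [251.  216. ]
 [243.  219. ]
 [246.  218. ]
 [239.  221. ]
 [241.  220. ]
 [233.5 223. ]
 [236.  222. ]
 [231.  224. ]
 [226.  226. ]
 [218.5 229. ]
 [221.  228. ]]
[[487.4 247.5  99.    5.8]]
(284, 694, 3) (256, 374, 3)
```

View pics/pair.png

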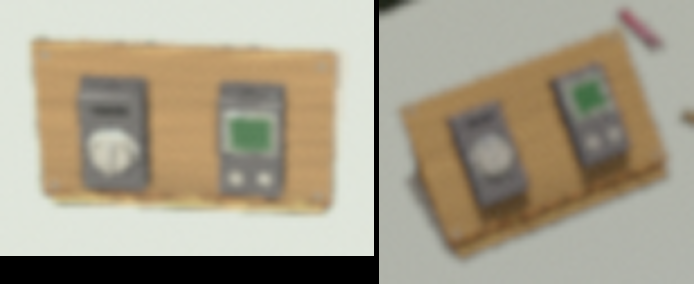

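The pair view shows the board's corners and both cases clearly in each picture. I'll triangulate the corners and compute a closed-form rigid fit for yaw and position.

Run:
```python
from h import *
np.set_printoptions(precision=1,suppress=True)
tp=lambda l:(np.array(l)+.5)/4.5-.5+[172,165]
sc=lambda l:(np.array(l)-[379,0]+.5)/4.5-.5+[200,172]
names=['TL','TR','BR','BL','tTL','tTR','tBR','tBL','dial']
P=tri('top',tp([(33,40),(337,51),(332,206),(43,196),(82,78),(148,79),(147,190),(82,187),(114,151)]),
 'scene',sc([(403,106),(617,31),(664,165),(455,245),(450,112),(514,103),(525,193),(486,207),(492,155)]))
for n,p in zip(names,P):print(n,p)
s,c=np.sin(.698),np.cos(.698)
B=np.array([[75*c,125,72+75*s],[75*c,-125,72+75*s],[-75*c,-125,72-75*s],[-75*c,125,72-75*s]])
W=P[:4,:3];b=B-B.mean(0);w=W-W.mean(0)
yaw=np.arctan2((b[:,0]*w[:,1]-b[:,1]*w[:,0]).sum(),(b[:,:2]*w[:,:2]).sum())
t=W.mean(0)-[0,0,72];print('yaw',yaw,'org',t)
Rz=np.array([[np.cos(yaw),-np.sin(yaw),0],[np.sin(yaw),np.cos(yaw),0],[0,0,1]])
print('res',(W-(B@Rz.T+t)))
n=np.array([-s,0,c]);u=np.array([c,0,s])
stud=np.array([0,57,72])+24*u; back=stud-24*u
for k,x in(('stud',stud),('back',back),('facectr',back+30*n),('caseTopFront',back+48*u+30*n)):print(k,Rz@x+t, proj('top',[Rz@x+t]),proj('scene',[Rz@x+t]))
# dial centroid lies at back + 45n + a*u : find a
d=Rz.T@(P[8,:3]-t)-back;print('dial in timer frame u,y,n',d@u,d[1],d@n)
for i in range(4,8):
    d=Rz.T@(P[i,:3]-t)-back;print(names[i],'u,y,n',d@u,d[1],d@n)
```

```text
TL [574.1 307.  118.7   6.2]
TR [564.3  62.5 104.6   0.4]
BR [443.   72.1  14.7   5.2]
BL [452.4 315.3  29.9   4.7]
tTL [542.8 268.1 117.9   4.5]
tTR [538.2 208.9 102.9  21.6]
tBR [456.9 227.   52.8   3.8]
tBL [457.  275.9  62.7   6.7]
dial [486.  247.5  96.6   0.8]
yaw -0.045680566950462555 org [508.4 189.2  -5. ]
res [[  2.5  -4.4   3.5]
 [  4.2   0.8 -10.5]
 [ -2.3   5.1  -4.1]
 [ -4.3  -1.5  11.1]]
stud [529.4 245.3  82.4] [[197.9 186.8]] [[221.4 201.4]]
back [511.  246.2  67. ] [[198.3 192.1]] [[223.3 206.2]]
facectr [491.8 247.1  89.9] [[197.2 196.7]] [[224.5 206.1]]
caseTopFront [528.5 245.4 120.8] [[196.5 185.9]] [[220.7 196.2]]
dial in timer frame u,y,n -0.1485348251423082 0.20986453410689165 38.803170512906064
tTL u,y,n 56.29428384536557 23.32806714186202 19.314707414845742
tTR u,y,n 45.232507092989216 -35.955425209493896 8.988110295829554
tBR u,y,n -49.88012461287376 -21.57948842185413 23.345286182235476
tBL u,y,n -45.10808974036662 27.182094337057677 32.3117863264387
```

The board yaw is about -0.046 rad, its origin about (508,189,0), and the timer's back centre about (511,246,72); the dial agrees in y. The grasp TCP is therefore about (499,247,75). I'll work out the approach shifts.

```bash
cat >> h.py <<'E'
from scipy.spatial.transform import Rotation as Ro
def rel(*ws):
    s=env.read_state();q=s['tool_rot'];R=Ro.from_quat(q[[1,2,3,0]]).as_matrix()
    print('t',s['time_s'],'pos',s['position'].round(1),'yaw tool y',round(float(np.arctan2(-R[0,1],R[1,1])),4),'F',s['wrist_force'].round(1),'M',s['moment'].round(2),s['finger_gap'],s['finger_force'])
    for w in ws: print(w,(R.T@(np.array(w)-s['position'])).round(1))
E
python3 -c "
from h import *
rel((400,-150,393),(450,50,300),(499,246.7,200))"
```

```text
t 2.5333 pos [ 343.6 -321.1  393.7] yaw tool y -0.2514 F [-0.7 -0.5 -0.2] M [-0.01 -0.01  0.  ] 93.78242008825077 0.0
(400, -150, 393) [-12.1 179.8   0.9]
(450, 50, 300) [-10.8 385.9  94.1]
(499, 246.7, 200) [ -9.4 588.5 194.3]
```

```bash
echo '[[-3, 35, 0, 0], [-6, 70, 0, 0], [-9, 110, 0, 0], [-12, 150, 0, 0], [-12, 185, 0, -0.03], [-12, 220, 15, -0.06], [-12, 255, 30, -0.09], [-12, 290, 50, -0.12], [-11, 325, 65, -0.15], [-11, 360, 80, -0.18]]' > m.json && python3 -m pendant m.json && echo '[[9, 35, 16, -0.025], [8, 70, 32, -0.025], [8, 105, 50, -0.025], [8, 140, 68, -0.025], [8, 175, 86, -0.025], [7, 205, 100, -0.025], [7, 220, 110, -0.025], [7, 226, 114, -0.025], [7, 226, 114, -0.025], [7, 226, 114, -0.025]]' > m.json && python3 -m pendant m.json
python3 -c "
from h import *
rel((499,246.7,130),(499,246.7,74.6))"
```

```text
time_s: 3.37
position: [442.9, 27.6, 313.6]
tool_rot: [0.001, 0.034, 0.999, 0.0]
wrist_force: [0.3, -0.3, 0.6]
finger_gap: 94.0
finger_force: 0.0
time_s: 4.2
position: [452.5, 250.2, 200.5]
tool_rot: [0.0, 0.022, 1.0, -0.0]
wrist_force: [0.1, 0.3, 0.1]
finger_gap: 94.2
finger_force: 0.0
t 4.2 pos [452.5 250.2 200.5] yaw tool y -0.045 F [0.1 0.3 0.1] M [-0.02 -0.02  0.05] 94.22195314083739 0.0
(499, 246.7, 130) [-46.6  -1.4  70.5]
(499, 246.7, 74.6) [-46.6  -1.4 125.9]
```

```bash
echo '[[-25, -1, 25, 0], [-46, -1, 50, 0], [-47, -1, 75, 0], [-47, -1, 75, 0], [-47, -1, 75, 0]]' > m.json && python3 -m pendant m.json
python3 - <<'E'
from h import *
rel((499,246.7,74.6))
a=snap('scene','s2')
cv2.imwrite('pics/s2b.png',cv2.resize(a[150:240,170:290],None,fx=5,fy=5,interpolation=2))
E
```

```text
time_s: 4.62
position: [499.2, 245.3, 124.8]
tool_rot: [-0.001, 0.024, 1.0, -0.0]
wrist_force: [0.2, 0.7, 0.6]
finger_gap: 93.8
finger_force: 0.0
t 4.6167 pos [499.2 245.3 124.8] yaw tool y -0.0485 F [0.2 0.7 0.6] M [ 0.04  0.01 -0.03] 93.7749035832907 0.0
(499, 246.7, 74.6) [ 0.1  1.4 50.2]
```

View pics/s2b.png

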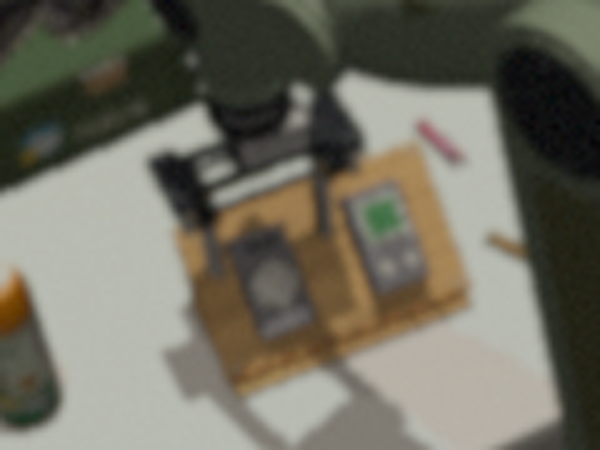

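The open fingers straddle the timer (left tip about (215,270), right tip about (322,235) in the crop) and are clear of the thermometer. I'll go down and close softly.

```bash
echo '[[0, 1, 20, 0], [0, 1, 35, 0], [0, 1, 43, 0], [0, 1, 47, 0], [0, 1, 50, 0], [0, 1, 50, 0]]' > m.json && python3 -m pendant m.json && echo '[[0, 0, 0, 0], [0, 0, 0, 0], [0, 0, 0, 0], [0, 0, 0, 0]]' > m.json && python3 -m pendant m.json 62 3 
python3 -c "
from h import *
rel((499,246.7,74.6))"
```

```text
time_s: 5.17
position: [500.4, 247.8, 75.8]
tool_rot: [0.001, 0.023, 1.0, 0.0]
wrist_force: [0.1, -0.2, -0.3]
finger_gap: 94.0
finger_force: 0.0
time_s: 5.5
position: [500.4, 247.8, 75.5]
tool_rot: [0.0, 0.023, 1.0, 0.0]
wrist_force: [-0.0, 0.3, -0.5]
finger_gap: 70.6
finger_force: 0.0
t 5.5 pos [500.4 247.8  75.5] yaw tool y -0.0467 F [-0.   0.3 -0.5] M [ 0.03 -0.   -0.01] 70.5992511095585 0.0
(499, 246.7, 74.6) [ 1.3 -1.2  0.9]
```

```bash
echo '[[0, 0, 0, 0], [0, 0, 0, 0], [0, 0, 0, 0], [0, 0, 0, 0]]' > m.json && python3 -m pendant m.json 58 3; for i in 1 2 3; do echo '[[0, 0, 0, 0], [0, 0, 0, 0]]' > m.json && python3 -m pendant m.json $((58-i*2)) 3 | tail -3 | tr '\n' ' '; done
```

```text
time_s: 5.83
position: [500.0, 247.7, 75.0]
tool_rot: [-0.0, 0.023, 1.0, -0.0]
wrist_force: [-0.2, 0.1, 0.2]
finger_gap: 58.0
finger_force: 0.0
wrist_force: [0.5, -0.0, 0.7] finger_gap: 56.3 finger_force: 0.0 wrist_force: [-0.2, 1.4, -0.9] finger_gap: 54.0 finger_force: 2.5 wrist_force: [0.3, 2.2, -1.2] finger_gap: 53.9 finger_force: 3.0
```

Contact is at a 54.0 mm gap with nearly balanced fingers. I'll nudge +y a little, firm the grip, and slide up the slope 20 mm (tool -x, -z).

```bash
echo '[[0, 0.7, 0, 0], [0, 0.7, 0, 0]]' > m.json && python3 -m pendant m.json - 6 && echo '[[0, 0, 0, 0], [0, 0, 0, 0]]' > m.json && python3 -m pendant m.json - 25 && echo '[[-3, 0, -2.7, 0], [-6, 0, -5.3, 0]]' > m.json && python3 -m pendant m.json && python3 -c "
from h import *
rel()"
```

```text
time_s: 6.5
position: [499.9, 248.0, 74.9]
tool_rot: [-0.0, 0.023, 1.0, -0.0]
wrist_force: [0.0, -0.3, 0.4]
finger_gap: 54.3
finger_force: 6.0
time_s: 6.67
position: [499.9, 248.0, 74.9]
tool_rot: [-0.0, 0.023, 1.0, -0.0]
wrist_force: [0.2, -0.1, 0.3]
finger_gap: 54.3
finger_force: 25.0
time_s: 6.83
position: [505.7, 248.1, 79.9]
tool_rot: [-0.001, 0.023, 1.0, -0.0]
wrist_force: [0.0, 0.6, -1.8]
finger_gap: 53.8
finger_force: 25.0
t 6.8333 pos [505.7 248.1  79.9] yaw tool y -0.0467 F [ 0.   0.6 -1.8] M [ 0.05 -0.01 -0.03] 53.83777255465207 24.96071799139372
```

```bash
echo '[[-3, 0, -2.6, 0], [-6, 0, -5, 0], [-9.5, 0, -8, 0], [-9.5, 0, -8, 0], [-9.5, 0, -8, 0]]' > m.json && python3 -m pendant m.json && python3 -c "
from h import *
rel()"
```

```text
time_s: 7.25
position: [516.0, 247.7, 88.6]
tool_rot: [0.0, 0.023, 1.0, 0.0]
wrist_force: [-0.7, 0.3, -2.5]
finger_gap: 53.9
finger_force: 25.0
t 7.25 pos [516.  247.7  88.6] yaw tool y -0.047 F [-0.7  0.3 -2.5] M [ 0.05 -0.01  0.02] 53.940157419496025 24.96060668933751
```

The slide measured 21.1 mm, within the 3 mm play, and the wrist carries only the timer's weight. I'll lift along the normal, checking force.

```bash
echo '[[1.6, 0, -1.9, 0], [3.2, 0, -3.8, 0], [4.8, 0, -5.7, 0]]' > m.json && python3 -m pendant m.json && echo '[[1.6, 0, -1.9, 0], [3.2, 0, -3.8, 0], [6.4, 0, -7.7, 0], [9.6, 0, -11.5, 0], [13, 0, -15.5, 0]]' > m.json && python3 -m pendant m.json  && echo '[[0, 0, -20, 0], [0, 0, -45, 0], [0, 0, -75, 0], [0, 0, -75, 0], [0, 0, -75, 0]]' > m.json && python3 -m pendant m.json
python3 - <<'E'
from h import *
rel()
a=snap('scene','s3')
cv2.imwrite('pics/s3b.png',cv2.resize(a[130:240,170:290],None,fx=5,fy=5,interpolation=2))
E
```

```text
time_s: 7.5
position: [510.2, 247.9, 93.9]
tool_rot: [-0.0, 0.023, 1.0, -0.0]
wrist_force: [0.2, -0.4, -1.6]
finger_gap: 53.9
finger_force: 25.0
time_s: 7.92
position: [497.4, 248.5, 109.9]
tool_rot: [0.0, 0.023, 1.0, 0.0]
wrist_force: [-0.1, 0.4, -2.2]
finger_gap: 53.9
finger_force: 25.0
time_s: 8.33
position: [499.3, 249.1, 187.0]
tool_rot: [0.003, 0.023, 1.0, 0.001]
wrist_force: [0.3, 0.1, -3.6]
finger_gap: 53.9
finger_force: 25.0
t 8.3333 pos [499.3 249.1 187. ] yaw tool y -0.0467 F [ 0.3  0.1 -3.6] M [0.01 0.06 0.01] 53.882814889578256 24.960660266110608
```

View pics/s3b.png

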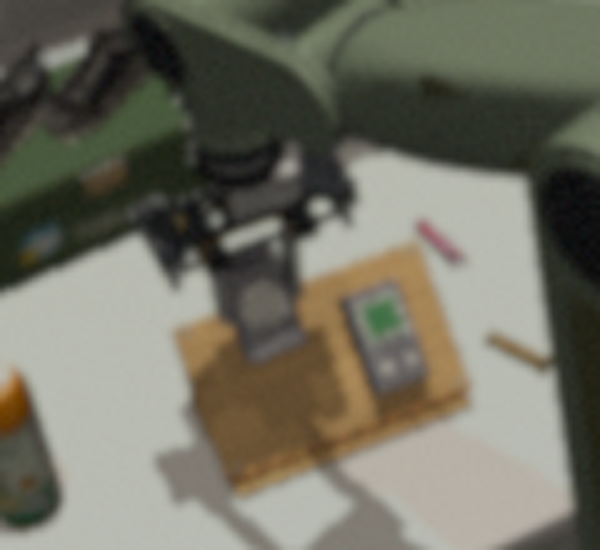

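The timer hangs from the gripper at about 40°, at (262,305) in the crop, and the thermometer is still hanging at (385,335). Next is the notebook, with a height check on its visible far corner.

Run:
```python
from h import *
np.set_printoptions(precision=1,suppress=True)
T=cv2.imread('pics/t0.png');hsv=cv2.cvtColor(T,cv2.COLOR_BGR2HSV)
m=np.zeros(T.shape[:2],np.uint8);m[165:235,285:345]=cv2.inRange(hsv,(8,50,60),(25,255,255))[165:235,285:345]
c=max(cv2.findContours(m,0,1)[0],key=cv2.contourArea);r=cv2.minAreaRect(c);b=cv2.boxPoints(r);W=onplane('top',b,10)
print(W,W.mean(0),[np.linalg.norm(W[i]-W[i-1]) for i in range(4)])
S=np.array([(763,225)])/3.8+[130,130]
print(tri('top',np.array([(511,269)])/1.5625,'scene',S),proj('scene',[[587,-254,10],[383,-280,10]]),S)
rel((499,249,230),(460,-195,230),(454,-198.6,75))
```

```text
[[ 568.9 -109.4   10. ]
 [ 589.4 -253.8   10. ]
 [ 384.1 -278.7   10. ]
 [ 364.3 -136.    10. ]] [ 476.7 -194.5   10. ] [np.float64(206.38181770948705), np.float64(145.83472063651502), np.float64(206.84458521876473), np.float64(144.03321265691525)]
[[ 571.6 -358.1 -216.4  150.7]] [[303.9 165.4]
 [331.  189. ]] [[330.8 189.2]]
t 8.3833 pos [497.7 248.6 184.8] yaw tool y -0.0467 F [ 0.5  0.5 -3.1] M [0. 0. 0.] 54.1521268971227 24.960571553515365
(499, 249, 230) [ -1.4   0.5 -45.2]
(460, -195, 230) [  16.9 -444.8  -45.4]
(454, -198.6, 75) [  22.9 -448.8  109.6]
```

The scene corner (330.8,189.2) matches the notebook's near-right corner at z = 10 (predicted 331.0,189.0), so its centre is (476.5,-195). Now I'll carry the timer across.

```bash
echo '[[0, -10, -25, 0], [0, -35, -45, 0], [2, -70, -50, 0], [4, -105, -50, 0], [6, -140, -50, -0.03], [8, -175, -50, -0.06], [10, -210, -50, -0.09], [12, -245, -50, -0.12], [14, -280, -50, -0.15], [16, -310, -50, -0.167]]' > m.json && python3 -m pendant m.json && echo '[[0, -30, 0, 0], [0, -60, 0, 0], [0, -90, 20, 0], [0, -115, 40, 0], [0, -130, 60, 0], [0, -136, 80, 0], [0, -136, 100, 0], [0, -136, 115, 0], [0, -136, 120, 0], [0, -136, 120, 0]]' > m.json && python3 -m pendant m.json
python3 -c "
from h import *
rel((454,-198.6,75),(454,-198.6,44))"
```

```text
time_s: 9.22
position: [465.1, -62.0, 232.0]
tool_rot: [-0.002, -0.06, 0.998, 0.001]
wrist_force: [0.1, -0.1, -2.4]
finger_gap: 53.7
finger_force: 25.0
time_s: 10.05
position: [480.8, -193.8, 110.9]
tool_rot: [-0.003, -0.06, 0.998, 0.002]
wrist_force: [-0.4, -0.0, -2.2]
finger_gap: 53.8
finger_force: 25.0
t 10.05 pos [ 480.8 -193.8  110.9] yaw tool y 0.12 F [-0.4 -0.  -2.2] M [0.03 0.02 0.02] 53.772026856135625 24.960629670104026
(454, -198.6, 75) [27.  -1.7 36.1]
(454, -198.6, 44) [26.8 -1.9 67.1]
```

```bash
echo '[[14, -1, 15, 0], [27, -2, 30, 0], [27, -2, 45, 0], [27, -2, 52, 0], [27, -2, 56, 0], [27, -2, 56, 0], [27, -2, 56, 0]]' > m.json && python3 -m pendant m.json && echo '[[0, 0, 2, 0], [0, 0, 4, 0], [0, 0, 4, 0]]' > m.json && python3 -m pendant m.json && echo '[[0, 0, 2, 0], [0, 0, 4, 0], [0, 0, 4, 0]]' > m.json && python3 -m pendant m.json&& echo '[[0, 0, 2, 0], [0, 0, 2, 0]]' > m.json && python3 -m pendant m.json
```

```text
time_s: 10.63
position: [457.9, -201.0, 59.3]
tool_rot: [0.001, -0.06, 0.998, -0.0]
wrist_force: [0.3, 0.2, -2.4]
finger_gap: 54.0
finger_force: 25.0
time_s: 10.88
position: [457.3, -200.7, 54.7]
tool_rot: [0.0, -0.06, 0.998, -0.0]
wrist_force: [-0.6, -0.3, -3.0]
finger_gap: 53.6
finger_force: 25.0
time_s: 11.13
position: [456.7, -200.5, 50.1]
tool_rot: [-0.0, -0.06, 0.998, 0.0]
wrist_force: [-0.8, 0.1, -2.6]
finger_gap: 53.7
finger_force: 25.0
time_s: 11.3
position: [456.7, -200.5, 48.1]
tool_rot: [-0.0, -0.06, 0.998, 0.0]
wrist_force: [0.0, -0.4, -2.0]
finger_gap: 53.5
finger_force: 25.0
```

Run:
```python
from h import *
rel()
a=snap('scene','s4');b=snap('top','t4')
o=np.hstack([cv2.resize(a[110:230,230:350],None,fx=3.3,fy=3.3,interpolation=2),cv2.resize(b[140:260,260:380],None,fx=3.3,fy=3.3,interpolation=2)])
cv2.imwrite('pics/p4.png',o)
```

```text
t 11.3 pos [ 456.7 -200.5   48.1] yaw tool y 0.1202 F [ 0.  -0.4 -2. ] M [ 0.05  0.06 -0.06] 53.54435509775065 24.960717529856993
```

View pics/p4.png

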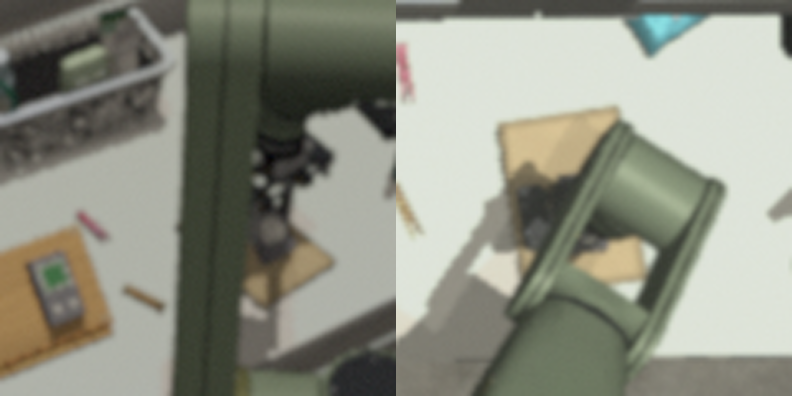

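The timer is just above the notebook, at (275,235) in the left half of the picture, and no contact force shows yet. I'll lower it in 1 mm steps to touch.

```bash
echo '[[2.5, 1.5, 1, 0], [2.5, 1.5, 2, 0]]' > m.json && python3 -m pendant m.json |grep -E "pos|wrist"; for i in 1 2 3; do echo '[[0, 0, 0.7, 0], [0, 0, 1, 0]]' > m.json && python3 -m pendant m.json|grep -E "pos|wrist"; done
```

```text
position: [453.9, -199.2, 46.4]
wrist_force: [-0.5, 0.6, -2.2]
position: [454.2, -199.4, 45.3]
wrist_force: [-0.2, 0.5, -2.8]
position: [454.3, -199.5, 44.4]
wrist_force: [0.3, 0.3, -2.4]
position: [454.3, -199.5, 43.4]
wrist_force: [-0.6, 1.0, -2.3]
```

```bash
for i in 1; do echo '[[0, 0, 0.7, 0], [0, 0, 1, 0]]' > m.json && python3 -m pendant m.json|grep -E "pos|wrist";echo '[[0, 0, 0.7, 0], [0, 0, 1, 0]]' > m.json && python3 -m pendant m.json|grep -E "pos|wrist";echo '[[0, 0, 0.7, 0], [0, 0, 1, 0]]' > m.json && python3 -m pendant m.json|grep -E "pos|wrist"; done
```

```text
position: [454.5, -199.5, 42.9]
wrist_force: [-1.1, 1.0, 2.2]
position: [454.9, -199.4, 42.6]
wrist_force: [-0.6, 2.0, 7.1]
position: [455.6, -199.4, 42.1]
wrist_force: [-0.4, 3.6, 8.1]
```

Contact came at z≈43, against 43.8 predicted. I'll loosen the grip and follow the arc about the lower edge.

```bash
echo '[[0, 0, -1, 0], [0, 0, -1, 0], [0, 0, -1, 0]]' > m.json && python3 -m pendant m.json - 5 |grep -E "pos|wrist|force|gap"; echo '[[-3.5, 0, 2, 0], [-7, 0, 4, 0], [-7, 0, 4, 0]]' > m.json && python3 -m pendant m.json|grep -E "pos|wrist|gap"; echo '[[-3.2, 0, 2.5, 0], [-6.4, 0, 5, 0], [-6.4, 0, 5, 0]]' > m.json && python3 -m pendant m.json|grep -E "pos|wrist|gap"
```

```text
position: [455.2, -199.8, 42.0]
wrist_force: [1.7, 0.5, 1.8]
finger_gap: 54.5
finger_force: 5.0
position: [461.8, -198.8, 37.0]
wrist_force: [1.7, 0.1, -0.5]
finger_gap: 53.9
position: [467.5, -197.6, 31.6]
wrist_force: [1.2, 0.5, -2.4]
finger_gap: 54.2
```

```bash
echo '[[-3, 0, 3, 0], [-5.7, 0, 6, 0], [-5.7, 0, 6, 0]]' > m.json && python3 -m pendant m.json|grep -E "pos|wrist|gap"
python3 - <<'E'
from h import *
rel()
a=snap('scene','s5')
cv2.imwrite('pics/p5.png',cv2.resize(a[160:230,290:350],None,fx=8,fy=8,interpolation=2))
E
```

```text
position: [473.1, -196.7, 25.6]
wrist_force: [0.5, -0.4, -2.4]
finger_gap: 54.1
t 13.5667 pos [ 473.1 -196.7   25.6] yaw tool y 0.1203 F [ 0.5 -0.4 -2.4] M [-0.    0.03 -0.05] 54.10126328892866 4.999908674508333
```

View pics/p5.png

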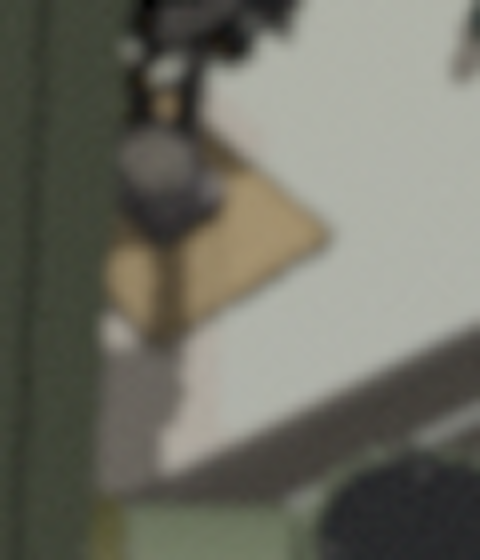

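The dial faces up and the lower end is visible, so the case is near flat while the fingers still carry its weight. I'll keep lowering carefully.

```bash
for i in 1 2 3; do echo '[[-1, 0, 1, 0], [-2, 0, 2, 0], [-2, 0, 2, 0]]' > m.json && python3 -m pendant m.json|grep -E "pos|wrist|gap"; done
```

```text
position: [475.2, -196.8, 24.3]
wrist_force: [0.4, 0.2, -2.2]
finger_gap: 53.9
position: [477.4, -196.7, 22.4]
wrist_force: [0.3, 0.1, -1.7]
finger_gap: 54.3
position: [479.4, -196.5, 20.4]
wrist_force: [-0.0, -0.1, -2.8]
finger_gap: 53.5
```

```bash
for i in 1; do echo '[[-1, 0, 1, 0], [-1, 0, 2, 0], [-1, 0, 2, 0]]' > m.json && python3 -m pendant m.json|grep -E "pos|wrist|gap"; echo '[[-1, 0, 1, 0], [-1, 0, 2, 0], [-1, 0, 2, 0]]' > m.json && python3 -m pendant m.json|grep -E "pos|wrist|gap"; echo '[[0, 0, 1, 0], [0, 0, 1, 0]]' > m.json && python3 -m pendant m.json|grep -E "pos|wrist|gap"; echo '[[0, 0, 1, 0], [0, 0, 1, 0]]' > m.json && python3 -m pendant m.json|grep -E "pos|wrist|gap"; done
```

```text
position: [480.6, -196.4, 18.5]
wrist_force: [0.9, 0.1, -1.6]
finger_gap: 54.0
position: [481.5, -196.2, 16.4]
wrist_force: [-0.1, 0.3, -2.0]
finger_gap: 54.0
position: [481.5, -196.3, 16.0]
wrist_force: [-1.0, 0.3, 3.5]
finger_gap: 54.4
position: [481.8, -196.2, 15.3]
wrist_force: [-1.3, 2.4, 5.0]
finger_gap: 53.9
```

Contact came at z≈16, about the flat height. I'll release slowly.

```bash
echo '[[0, 0, 0, 0], [0, 0, 0, 0]]' > m.json && python3 -m pendant m.json - 3|grep -E "wrist|gap"; echo '[[0, 0, 0, 0], [0, 0, 0, 0], [0, 0, 0, 0]]' > m.json && python3 -m pendant m.json 56|grep -E "pos|wrist|gap"; echo '[[0, 0, 0, 0], [0, 0, 0, 0], [0, 0, 0, 0], [0, 0, 0, 0], [0, 0, 0, 0]]' > m.json && python3 -m pendant m.json 80|grep -E "pos|wrist|gap"; echo '[[0, 0, -10, 0], [0, 0, -30, 0], [0, 0, -60, 0], [0, 0, -95, 0], [0, 0, -130, 0], [0, 0, -165, 0], [0, 0, -200, 0], [0, 0, -230, 0], [0, 0, -250, 0], [0, 0, -250, 0]]' > m.json && python3 -m pendant m.json |grep -E "pos|wrist|gap"; echo '[[35, 0, 0, 0], [70, 20, 0, 0], [95, 50, 0, 0], [110, 85, 0, 0], [110, 120, 0, 0], [110, 160, 0, 0], [110, 200, 0, 0], [110, 240, 0, 0], [110, 280, 0, 0], [110, 300, 0, 0]]' > m.json && python3 -m pendant m.json
python3 - <<'E'
from h import *
a=snap('scene','s6');b=snap('top','t6')
o=np.hstack([cv2.resize(a[140:230,210:350],(420*1,270),interpolation=2),cv2.resize(b[160:240,175:345],(380,179),interpolation=2).copy() if 0 else cv2.resize(b[160:250,220:346],(378,270),interpolation=2)])
cv2.imwrite('pics/p6.png',o);rel()
E
```

```text
wrist_force: [0.7, 2.3, 3.9]
finger_gap: 54.0
position: [480.9, -196.3, 14.1]
wrist_force: [0.1, 0.2, -0.9]
finger_gap: 55.7
position: [481.2, -196.2, 14.4]
wrist_force: [-0.2, -0.1, 0.9]
finger_gap: 79.5
position: [484.0, -197.9, 271.5]
wrist_force: [0.4, -0.0, -0.4]
finger_gap: 80.3
time_s: 17.7
position: [334.1, 91.7, 263.7]
tool_rot: [-0.0, -0.062, 0.998, 0.001]
wrist_force: [0.3, -0.4, 1.0]
finger_gap: 79.9
finger_force: 0.0
t 17.8 pos [334.6  90.8 263.7] yaw tool y 0.1265 F [-0.5 -0.5  0. ] M [ 0.04 -0.04  0.02] 79.77647806967381 0.0
```

View pics/p6.png

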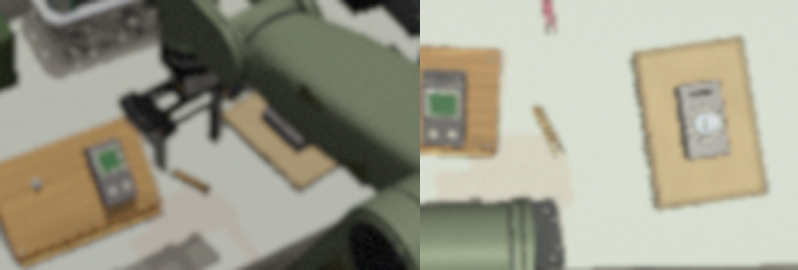

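The timer lies face up at (704,120) in the right half, and the notebook centre is at (699,123). The difference is mostly height parallax, so it is in the middle. The thermometer is still hanging, the left stud is empty, and nothing else has moved.

```bash
python3 -c "
from station import env
print(env.sign_off())"
```

```text
the job is handed in; nothing more can be done
None
```

The timer is off its stud and lies face up in the middle of the notebook, released; the thermometer still hangs, nothing else was seen to move, and the job is handed in at about 18 s of the 43 s allowed.

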